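Clear the preparation plate and hold the UV lamp over it

ROBOT

A 6-joint arm with a two-finger parallel gripper is mounted at the origin on the work surface. World frame = base frame: x ahead of the robot, y to its left, z up, the work surface at z = 0. Lengths are in m, angles in rad, forces in N, time in s.
With the tool pointing down it reaches from about 0.375 to 0.975 m from the base axis. Payload 3.8 kg.
Tool frame: the origin (TCP) lies at the very end of the fingers, on their centre line; the grasp point (between the pads) lies bot.grasp_offset behind it (bot.grasp_offset is the distance from the TCP to the grasp point, in m); y points along the fingers, x is the direction in which the jaws open and shut, and the axes are right-handed (so a half turn about y gives the same grasp; the last joint's range is limited). The gripper opens to 85 mm and grips with 20 to 120 N. Pads are 22 mm wide; open, the fingers measure 114 mm over their backs; the gripper's body (76 mm by 85 mm) begins 54 mm behind the grasp point. The pads swing forward as they close: fully open they stand 13 mm farther back than shut.
Start: joints at [1.18, 0.264, 1.604, -0, 1.274, -0.037], TCP at [0.234, 0.633, 0.231] pointing down, gripper open.
Joint ranges: [-2.63, 2.63], [-0.94, 2.18], [0.31, 2.57], [-1.31, 4.45], [0, 2.66], [-2.55, 2.55]. Speed limits (rad/s): [2.57, 2.57, 3.14, 3.14, 3.14, 3.14].

INTERFACE

Orientations are given as a rotation vector (axis times angle).
In Python, from workcell import sensors, read_camera, job, bot gives the robot as it stands.
- The arm moves only by the tool arm_command, never from a script. Its argument "deltas" is a list of rows, each a list of 4 numbers: the shift along the tool's x, y, z in m, then the turn about the tool's y in rad. A call has 1 to 20 rows; each row shifts and turns the commanded pose from where the row before left it, along the tool's axes as they then stand; what a row does not reach is not made up. A row lasts 1/8 s, in which the tool goes at most 62.5 mm and 10.7 degrees, less where a joint would pass 70% of its speed; a pose out of reach is approached as far as the arm can. A call is refused whole if a number of a shift passes 0.0625 or a number of a turn 0.188, either way. A call with a gripper value outside its range is refused whole. "fingers" is the finger opening in m, from 0 to 0.0854, set as the call begins (left out, the last holds). The fingers move at their own pace and stop on an object; "newtons" is the grip in N (left out, the last holds). Time passes only in rows, so rows that do not move let the fingers close. It gives the time, the measured TCP pose, the force and the opening at its end, in the units of the state.
- sensors.read_state(): the state, without advancing time (a new reading comes with each control period).
- read_camera(name): name is "side" or "top" or "wrist"; returns a dict with "color" (420x560x3 uint8, red, green, blue), "vfov" (degrees; the focal length in pixels is half the picture's height over the tangent of half this angle, whatever the lens; pixels are square), "cx", "cy" (the principal point, pixels), "dist_coeffs" ([k1, k2, p1, p2, k3] as OpenCV has them; the pictures are not rectified), "R" (3x3) and "t" (3): a world point X has camera coordinates R X + t; the wrist camera has in their place "T_tool_cam" (4x4, takes a point from camera to tool coordinates, whose origin is the TCP and whose axes are the tool frame's). Camera axes: x right, y down, z forward; pixel columns grow to the right and rows downward; lengths in m; the calibration is good to about 2 mm. A picture is of the moment at which its call begins: read the wrist's pose just before it. There is no depth.
- job.finish_job(): hands the job in, once; it reports no verdict.
The state is a dict: "time": time; "q": joint angles; "joint_vel": joint speeds; "joint_torque": joint torques, N m; "tool_pos": TCP position; "tcp_rot": TCP orientation; "wrist_force": force on the tool from outside, world axes, zero at the start; "torque": the same for the moment, N m; "width": opening from 0.0 (shut) to 1.0 (fully open).
Only numpy, scipy, OpenCV 4.12 (cv2) and the standard library are available. Lean on these libraries where they do the work, as an engineer would, in place of code of your own. Each camera call takes 0.05 s, during which the arm holds its last target.

TASK

Wipe the four loose vial caps off the raised steel preparation plate into the waste trough at its end, pushing them with the held scraper block and never with the fingers or the lamp, then set the scraper back down standing on the table top clear of the plate and trough and let go of it. Then pick up the hand-held UV lamp, carry it over the guard rail and finish still holding it, level and still, hovering about 2 cm above the plate (without touching it), centred over it and turned so that its long side runs along the plate's long side. The program ends with the lamp held there; do not touch the guard rail at any time and leave the bottle, the jar and the cup where they stand.

Things in the scene. Friction and masses are not known exactly. Their poses are not given: they have to be found in the camera images.
- plate: fixed preparation plate with waste trough. The plate is a steel-topped white block 110 mm (its x) by 150 mm (its y), flat top 40 mm above the table; origin at the centre of the plate's underside, at table height, z up. The waste trough is joined to the plate's -y end: an open steel tray 130 mm (x) wide, from y = -75 to -145 mm, inner floor 4 mm and walls 28 mm above the table (4 mm thick), so 12 mm lower than the plate top. Caps pushed over the plate's -y edge drop into it
- cap0: flat round white vial cap, 20 mm across, 7 mm thick, 10 g, lying loose on the preparation plate at the start; origin at the centre of its underside, z up
- cap1: flat round white vial cap, 20 mm across, 7 mm thick, 10 g, lying loose on the preparation plate at the start; origin at the centre of its underside, z up
- cap2: flat round white vial cap, 20 mm across, 7 mm thick, 10 g, lying loose on the preparation plate at the start; origin at the centre of its underside, z up
- cap3: flat round white vial cap, 20 mm across, 7 mm thick, 10 g, lying loose on the preparation plate at the start; origin at the centre of its underside, z up
- scraper: scraper block, grey with a black rubber sole, 180 g or so, standing on the table. Base block 130 mm (its x) by 30 mm (y), 20 mm high; on it a central upright grip 70 mm (x) by 24 mm (y), from 20 to 62 mm above the underside: pinch it across its 24 mm. The two long faces of the base push the caps. Origin at the centre of the underside, z up; a half turn about z looks the same
- lamp: hand-held UV lamp, white, about 250 g, lying on the table, lamp window down. Flat head 130 mm (its x, the long side) by 60 mm (y), 22 mm thick; on it a central upright grip 80 mm (x) by 24 mm (y), from 22 to 64 mm above the underside: pinch it across its 24 mm. Origin at the centre of the underside, z up; either way round will do
- rail: fixed steel guard rail on three posts between the lamp and the plate, 300 mm long along its x, 70 mm high, posts 24 mm wide at the foot; origin at the middle of its length at table height, z up. Not to be touched
- bottle: amber bottle with a green cap, 60 mm across, 150 mm high, bystander; origin at the centre of its underside
- jar: amber jar with a white lid, 60 mm across, 75 mm high, bystander; origin at the centre of its underside
- cup: open steel cup, 64 mm across, 60 mm high, bystander; origin at the centre of its underside
There are look-alikes about, which are no part of the job. What is meant by the scraper is not red or turquoise, and is the larger of those in its own colour.

How it is judged:
By the outcome, as a careful person would: the job done as asked, in the order asked, and still so for the second after the job is handed in, while the arm keeps its last pose, push and grip.
It also fails if it takes over 72 s, if anything falls off the work surface, if the arm or the gripper's body presses on something with over 40 N, if the wrist force passes 120 N, or if a joint passes its speed limit or range.

## Working session

There is one attempt and no reset: what is moved stays moved. The work goes in short steps, Python scripts to look and compute and a tool call to move; the robot and the scene stay as the last step left them, time stands still between calls to the robot, and variables do not carry over. Pictures are saved under pics/ and viewed, and the job is handed in when it is done.

Besides the shell and the picture viewer there is one more tool, called after "Request:" as name([rows], argument=value, ...), one row to a line, values as JSON. arm_command: Moves the arm, as the interface text tells. Its arguments: {"type":"object","properties":{"deltas":{"type":"array"},"fingers":{"type":"number"},"newtons":{"type":"number"}},"required":["deltas"]}

```bash
ls; mkdir -p pics
python3 - <<'E'
from workcell import sensors, read_camera, job, bot
import cv2,numpy as np
print(bot.grasp_offset)
for n in("side","top","wrist"):
    s=sensors.read_state()
    d=read_camera(n)
    cv2.imwrite(f"pics/{n}0.png",d["color"][:,:,::-1])
    print(n,{k:(np.round(v,4).tolist() if k!="color" else 0) for k,v in d.items()})
print(s)
E
```

```text
pics
0.0187
side {'color': 0, 'vfov': 43.997, 'cx': 270.2057, 'cy': 210.421, 'dist_coeffs': [-0.0668, 0.0, 0.0, 0.0, 0.0], 'R': [[0.6854, -0.7282, 0.0048], [-0.4519, -0.4305, -0.7813], [0.571, 0.5333, -0.6241]], 't': [-0.3957, 0.239, 1.1397]}
top {'color': 0, 'vfov': 53.5261, 'cx': 280.2342, 'cy': 211.1129, 'dist_coeffs': [-0.0899, 0.0, 0.0, 0.0, 0.0], 'R': [[-0.0169, -0.9999, -0.001], [-0.9933, 0.0169, -0.114], [0.114, -0.0009, -0.9935]], 't': [-0.0386, 0.5283, 0.9247]}
wrist {'color': 0, 'vfov': 69.5389, 'cx': 281.2636, 'cy': 206.5419, 'dist_coeffs': [-0.0119, 0.0, 0.0, 0.0, 0.0], 'T_tool_cam': [[1.0, 0.001, -0.0008, -0.0004], [0.0011, -0.3248, 0.9458, -0.1444], [0.0007, -0.9458, -0.3248, 0.0843], [0.0, 0.0, 0.0, 1.0]]}
{'time': 0.1, 'q': array([ 1.18009239e+00,  2.64674740e-01,  1.60525365e+00, -1.92338190e-05,
        1.27369422e+00, -3.68953180e-02]), 'joint_vel': array([ 0.0009982 , -0.00094288, -0.00402683, -0.00072969,  0.0015266 ,
        0.00159485]), 'joint_torque': array([-6.22819935e-04, -5.16699493e+01, -3.68591774e+01, -9.56178496e-05,
        6.25175293e-03,  1.15434293e-05]), 'tool_pos': array([0.23362049, 0.63257303, 0.23007984]), 'tcp_rot': array([-1.35720151, -0.9434959 ,  0.94630154]), 'wrist_force': array([ 0.04575631, -0.12116698, -0.39147553]), 'torque': array([ 0.00922902, -0.04979489,  0.04195495]), 'width': 1.0005360624352275}
```

View pics/top0.png

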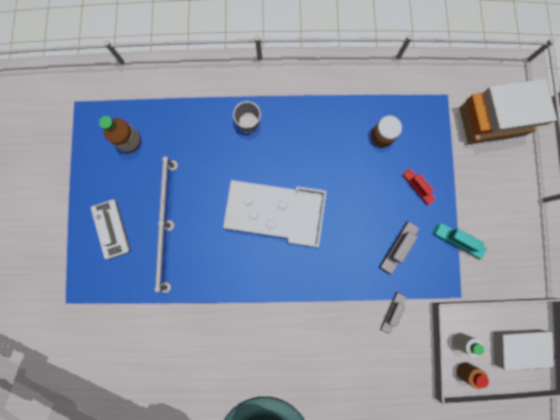

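View pics/side0.png

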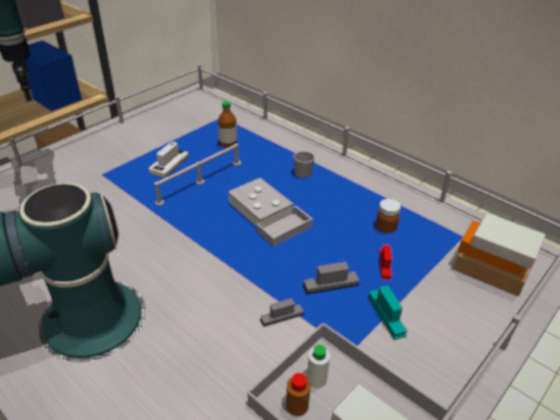

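View pics/wrist0.png

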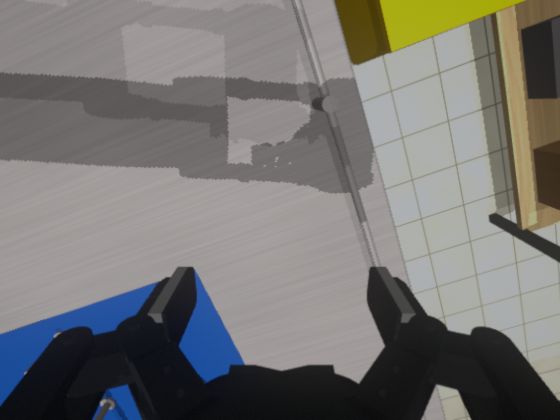

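The top picture shows the plate at about (262,208) with the trough to its right and the caps at about (247,200), (254,214), (270,224) and (283,205). The large grey scraper is at (400,248), the smaller grey look-alike at (395,313), the lamp at (110,229) and the rail along u≈163. I'll zoom in to measure.

```bash
cat > h.py <<'E'
import cv2,numpy as np
from workcell import sensors, read_camera, job, bot
from scipy.spatial.transform import Rotation as Rn
def K(d):
    f=d["color"].shape[0]/2/np.tan(np.radians(d["vfov"])/2)
    return np.array([[f,0,d["cx"]],[0,f,d["cy"]],[0,0,1]])
def RT(d,s=None):
    if "R" in d: return np.array(d["R"]),np.array(d["t"])
    T=np.eye(4);T[:3,:3]=Rn.from_rotvec(s["tcp_rot"]).as_matrix();T[:3,3]=s["tool_pos"]
    M=np.linalg.inv(T@np.array(d["T_tool_cam"]));return M[:3,:3],M[:3,3]
def cast(d,px,z,s=None):
    R,t=RT(d,s);px=np.array(px,float).reshape(-1,1,2)
    n=cv2.undistortPoints(px,K(d),np.array(d["dist_coeffs"])).reshape(-1,2)
    r=np.c_[n,np.ones(len(n))]@R; c=-R.T@t
    return c+r*((z-c[2])/r[:,2])[:,None]
def proj(d,X,s=None):
    R,t=RT(d,s)
    return cv2.projectPoints(np.array(X,float).reshape(-1,3),cv2.Rodrigues(R)[0],t,K(d),np.array(d["dist_coeffs"]))[0].reshape(-1,2)
E
python3 - <<'E'
from h import *
im=cv2.imread("pics/top0.png")
a=cv2.resize(im[170:260,215:335],None,fx=6.6,fy=6.6,interpolation=cv2.INTER_CUBIC)
cv2.imwrite("pics/c1.png",a)
b=cv2.resize(im[215:280,370:430],None,fx=6,fy=6,interpolation=cv2.INTER_CUBIC)
c=cv2.resize(im[195:265,85:135],None,fx=6,fy=6,interpolation=cv2.INTER_CUBIC)
o=np.zeros((430,700,3),np.uint8);o[:b.shape[0],:b.shape[1]]=b;o[:c.shape[0],370:370+c.shape[1]]=c
cv2.imwrite("pics/c2.png",o)
E
```

```text
(no output)
```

View pics/c1.png

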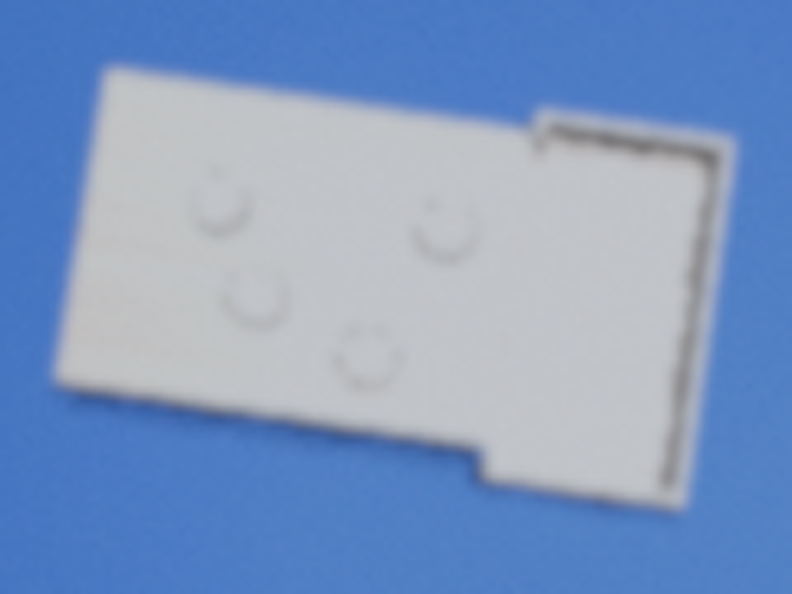

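View pics/c2.png

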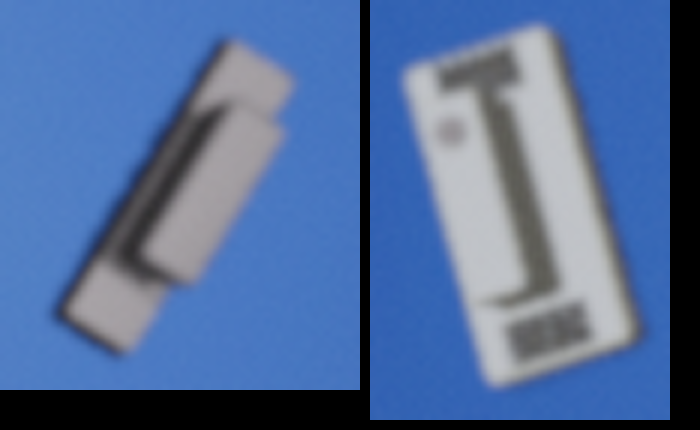

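The zoom shows the plate top corners at about (105,68), (535,128), (483,450) and (55,380), and the caps as faint arcs. The scraper base and grip and the lamp head are clear. I'll cast these points onto their planes.

```bash
cat > m.py <<'E'
from h import *
d=read_camera("top")
def up(p,s,ox,oy): p=np.array(p,float); return (p+.5)/s-.5+[ox,oy]
def show(n,p,z):
    X=cast(d,p,z)[:,:2]; e=np.roll(X,-1,0)-X
    print(n,np.round(X,4).tolist(),'c',np.round(X.mean(0),4),'sides',np.round(np.linalg.norm(e,axis=1),4),'ang',np.round(np.degrees(np.arctan2(e[:,1],e[:,0])),1))
c1=lambda p:up(p,6.6,215,170)
show('plate',c1([[105,68],[535,128],[483,450],[55,380]]),.04)
show('trough',c1([[540,107],[738,135],[686,510],[480,480]]),.028)
show('caps',c1([[221,205],[446,232],[368,357],[257,300]]),.044)
c2=lambda p:up(p,6,370,215)
show('scrbase',c2([[228,38],[296,80],[125,356],[58,316]]),.02)
show('scrgrip',c2([[233,104],[286,130],[190,285],[138,255]]),.062)
c3=lambda p:up(p,6,85,195)
show('lamphead',c3([[33,70],[178,24],[265,343],[120,388]]),.022)
im=d["color"][...,::-1]
show('rail',[[166,159],[158,289]],.07)
show('cup',[[247,106]],.06);show('jar',[[389,128]],.075);show('bottle',[[107,122]],.15)
E
python3 m.py
```

```text
plate [[0.6005, 0.0653], [0.5768, -0.0836], [0.4657, -0.0635], [0.4921, 0.0829]] c [5.338e-01 3.000e-04] sides [0.1508 0.1128 0.1487 0.1098] ang [-99.1 169.7  79.8  -9.2]
trough [[0.5862, -0.0859], [0.5751, -0.1552], [0.4444, -0.1334], [0.456, -0.0624]] c [ 0.5154 -0.1092] sides [0.0701 0.1326 0.0719 0.1323] ang [-99.1 170.5  80.7 -10.2]
caps [[0.5511, 0.025], [0.5405, -0.0521], [0.4979, -0.0247], [0.5181, 0.013]] c [ 0.5269 -0.0097] sides [0.0779 0.0506 0.0428 0.0352] ang [-97.9 147.3  61.8  20.1]
scrbase [[0.5007, -0.3439], [0.4838, -0.37], [0.3792, -0.2981], [0.3951, -0.2728]] c [ 0.4397 -0.3212] sides [0.031  0.1269 0.0299 0.1274] ang [-122.9  145.5   58.   -34. ]
scrgrip [[0.4725, -0.3316], [0.4625, -0.3511], [0.4063, -0.3124], [0.4177, -0.2935]] c [ 0.4397 -0.3221] sides [0.0219 0.0683 0.0221 0.0668] ang [-117.2  145.4   58.9  -34.8]
lamphead [[0.5477, 0.4016], [0.5649, 0.3431], [0.4397, 0.3052], [0.4229, 0.3626]] c [0.4938 0.3531] sides [0.0609 0.1308 0.0599 0.1308] ang [ -73.6 -163.1  106.3   17.3]
rail [[0.6453, 0.2073], [0.357, 0.2212]] c [0.5012 0.2143] sides [0.2886 0.2886] ang [177.2  -2.8]
cup [[0.7691, 0.0249]] c [0.7691 0.0249] sides [0.] ang [0.]
jar [[0.7072, -0.2963]] c [ 0.7072 -0.2963] sides [0.] ang [0.]
bottle [[0.7083, 0.313]] c [0.7083 0.313 ] sides [0.] ang [0.]
```

Sizes check within 3 mm: plate 0.150 × 0.111, scraper base 0.127 × 0.030, lamp 0.131 × 0.060. Next, a helper to work out tool-frame shifts.

```bash
cat > go.py <<'E'
from h import *
import sys
def plan(x,y,z,yaw=None):
    s=sensors.read_state();M=Rn.from_rotvec(s["tcp_rot"]).as_matrix()
    dl=M.T@(np.array([x,y,z])-s["tool_pos"])
    cy=np.degrees(np.arctan2(M[1,0],M[0,0]))
    print('t %.2f'%s["time"],'pos',np.round(s["tool_pos"],4),'yaw %.2f'%cy,'ydown',np.round(M[:,1],4),'q1 %.2f q6 %.2f'%(s["q"][0],s["q"][5]),'F',np.round(s["wrist_force"],1),'w %.3f'%s["width"])
    print('shift tool',np.round(dl,4))
    if yaw is not None:
        t=(cy-yaw+90)%180-90
        print('turn about y (rad)',round(np.radians(t),4),'dyaw',-t)
if __name__=="__main__": plan(*map(float,sys.argv[1:]))
E
python3 go.py 0.5 0.1 0.23 55; python3 go.py 0.4397 -.3217 .13 55.2
python3 - <<'E'
from h import *
d=read_camera("top"); print(cast(d,[[395,313],[404,295],[386,330],[420,185],[433,202],[406,171]],.02))
E
```

```text
t 0.20 pos [0.2337 0.6328 0.2304] yaw 69.73 ydown [-5.0e-04 -1.3e-03 -1.0e+00] q1 1.18 q6 -0.04 F [-0.8 -0.8 -1.3] w 0.996
shift tool [-0.4075  0.001  -0.4344]
turn about y (rad) 0.2571 dyaw -14.72940746449683
t 0.20 pos [0.2337 0.6328 0.2304] yaw 69.73 ydown [-5.0e-04 -1.3e-03 -1.0e+00] q1 1.18 q6 -0.04 F [-0.8 -0.8 -1.3] w 0.996
shift tool [-0.8238  0.1016 -0.5239]
turn about y (rad) 0.2536 dyaw -14.529407464496828
[[ 0.29030486 -0.30540635  0.02      ]
 [ 0.33045277 -0.32782177  0.02      ]
 [ 0.25262145 -0.28335449  0.02      ]
 [ 0.58512379 -0.37829636  0.02      ]
 [ 0.54418805 -0.40718978  0.02      ]
 [ 0.61914923 -0.34656016  0.02      ]]
```

Request:
arm_command([
  [-0.0407,0,-0.0434,0],
  [-0.0407,0,-0.0434,0],
  [-0.0407,0,-0.0434,0],
  [-0.0407,0,-0.0434,0],
  [-0.0407,0,-0.0434,0],
  [-0.0407,0,-0.0434,0],
  [-0.0407,0,-0.0434,0],
  [-0.0407,0,-0.0434,0],
  [-0.0407,0,-0.0434,0],
  [-0.0407,0,-0.0434,0],
  [-0.052,0,-0.0112,0],
  [-0.052,0,-0.0112,0],
  [-0.052,0,-0.0112,0],
  [-0.052,0,-0.0112,0],
  [-0.052,0,-0.0112,0],
  [-0.052,0,-0.0112,0],
  [-0.052,0,-0.0112,0],
  [-0.052,0,-0.0112,0],
  [0,0.03,0,0.127],
  [0,0.03,0,0.127],
], fingers=0.0854, newtons=60)

```text
time: 2.75
tool_pos: [0.4398, -0.3215, 0.171]
tcp_rot: [-1.44, -0.747, 0.746]
wrist_force: [-0.2, 0.8, 0.4]
width: 0.998
```

```bash
python3 go.py 0.4397 -.3217 .13 55.2
python3 - <<'E'
from h import *
s=sensors.read_state();d=read_camera("wrist");cv2.imwrite("pics/w1.png",d["color"][:,:,::-1])
E
```

```text
t 2.75 pos [ 0.4398 -0.3215  0.171 ] yaw 54.82 ydown [ 1.e-03 -7.e-04 -1.e+00] q1 -0.68 q6 -1.63 F [-0.2  0.8  0.4] w 0.998
shift tool [-0.0002  0.041   0.    ]
turn about y (rad) -0.0066 dyaw 0.3791215200358806
```

View pics/w1.png

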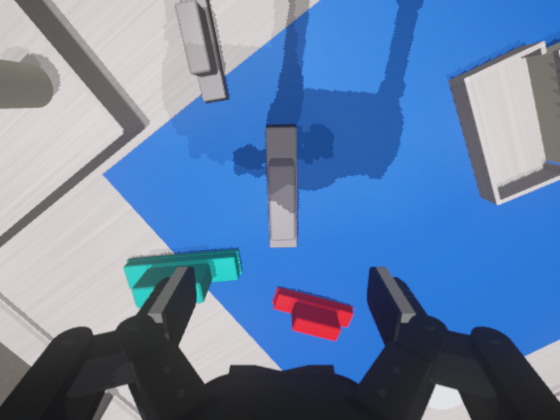

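The wrist view shows the grey scraper between the jaw lines, base corners at about (266,125), (297,125), (297,246) and (269,246), nearly aligned with tool z.

```bash
python3 - <<'E'
from h import *
s=sensors.read_state();d=read_camera("wrist")
X=cast(d,[[266,125],[297,125],[297,246],[269,246]],.02,s);e=np.roll(X,-1,0)-X
print(X,X.mean(0),np.linalg.norm(e,axis=1),np.degrees(np.arctan2(e[:,1],e[:,0])))
E
python3 go.py .4395 -.322 .026 55.2
```

```text
[[ 0.37518049 -0.29340844  0.02      ]
 [ 0.39186025 -0.26985576  0.02      ]
 [ 0.49444867 -0.34000522  0.02      ]
 [ 0.47728432 -0.36426277  0.02      ]] [ 0.43469343 -0.31688305  0.02      ] [0.02886076 0.12427924 0.02971605 0.12428004] [  54.69427321  -34.36413285 -125.2827695   145.24151969]
t 2.85 pos [ 0.4373 -0.3186  0.1673] yaw 55.12 ydown [-0.006   0.0048 -1.    ] q1 -0.68 q6 -1.64 F [-0.6  0.8 -0.2] w 0.998
shift tool [-0.0015  0.1413 -0.0048]
turn about y (rad) -0.0014 dyaw 0.08120116036995739
```

Run:
```python
from h import *
for i in range(4):
    s=sensors.read_state();print(s["time"],s["tool_pos"],s["q"],s["joint_vel"]); read_camera("top")
```

```text
2.85 [ 0.43725917 -0.31864968  0.16731848] [-6.75793755e-01  6.64358954e-02  1.95460440e+00 -2.94363008e-06
  1.12825720e+00 -1.63779898e+00] [ 0.00894927 -0.02942762 -0.04861337 -0.00035449  0.03633363 -0.08794225]
2.9 [ 0.43846396 -0.31930095  0.16942788] [-6.75357951e-01  6.49856068e-02  1.95199836e+00  2.68217702e-05
  1.12915323e+00 -1.64015339e+00] [ 0.00812923 -0.02720266 -0.04956888 -0.00094694  0.00395237 -0.01771153]
2.95 [ 0.43958692 -0.31998551  0.17109898] [-6.75034822e-01  6.38157096e-02  1.94996420e+00  2.19840062e-06
  1.12911894e+00 -1.64046904e+00] [ 0.00486309 -0.02036837 -0.03593926 -0.00088279 -0.00294923  0.00327608]
3.0 [ 0.4403763  -0.32048839  0.17227276] [-6.74830925e-01  6.29378726e-02  1.94860154e+00 -3.03568997e-05
  1.12894688e+00 -1.64008431e+00] [ 0.00409583 -0.0141685  -0.01883003  0.00137854 -0.00275994  0.00595832]
```

Request:
arm_command([
  [0,0.02,0,0],
  [0,0.02,0,0],
  [0,0,0,0],
  [0,0,0,0],
])

```text
time: 3.55
tool_pos: [0.4409, -0.3208, 0.133]
tcp_rot: [-1.439, -0.753, 0.751]
wrist_force: [-0.3, -0.3, 0.2]
width: 0.998
```

```bash
python3 go.py .4395 -.322 .026 55.2
python3 - <<'E'
from h import *
s=sensors.read_state();d=read_camera("wrist");cv2.imwrite("pics/w2.png",d["color"][:,:,::-1]);s2=sensors.read_state();print(s["tool_pos"],s2["tool_pos"]);np.savez("w2",p=s["tool_pos"],r=s["tcp_rot"])
E
```

```text
t 3.55 pos [ 0.4409 -0.3208  0.133 ] yaw 55.22 ydown [ 0.002  -0.0017 -1.    ] q1 -0.67 q6 -1.64 F [-0.3 -0.3  0.2] w 0.998
shift tool [-0.0017  0.107   0.0008]
turn about y (rad) 0.0004 dyaw -0.023957483082241993
[ 0.44091396 -0.3208302   0.13301812] [ 0.44096853 -0.3209423   0.13309907]
```

View pics/w2.png

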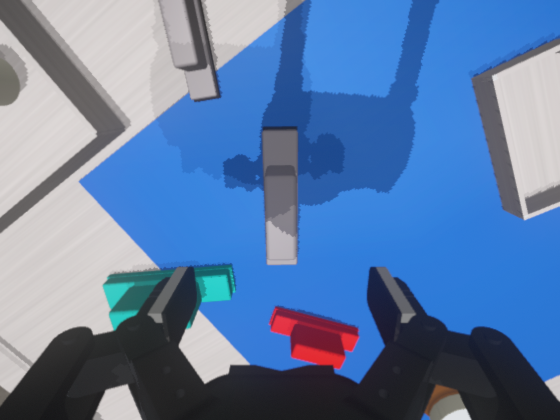

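The scraper base corners are now at (263,129), (298,129), (297,264) and (267,264).

```bash
python3 - <<'E'
from h import *
z=np.load("w2.npz");s={"tool_pos":z["p"],"tcp_rot":z["r"]};d=read_camera("wrist")
X=cast(d,[[263,129],[298,129],[297,264],[267,264]],.02,s);e=np.roll(X,-1,0)-X
print(X,X.mean(0),np.linalg.norm(e,axis=1),np.degrees(np.arctan2(e[:,1],e[:,0])))
E
python3 go.py .4395 -.322 .026 55.2
```

```text
[[ 0.37986511 -0.29784177  0.02      ]
 [ 0.39635512 -0.27405204  0.02      ]
 [ 0.50104535 -0.34502554  0.02      ]
 [ 0.48459353 -0.36880152  0.02      ]] [ 0.44046478 -0.32143022  0.02      ] [0.02894602 0.12648036 0.02891296 0.12650426] [  55.27197762  -34.13484752 -124.68133862  145.88001725]
t 3.65 pos [ 0.4409 -0.3209  0.133 ] yaw 55.20 ydown [ 0.0022 -0.0018 -1.    ] q1 -0.67 q6 -1.64 F [0.3 0.2 0. ] w 1.004
shift tool [-0.0017  0.107   0.0009]
turn about y (rad) 0.0 dyaw -0.0020500996700150154
```

Request:
arm_command([
  [-0.001,0.03,0.001,0],
  [0,0.03,0,0],
  [0,0.024,0,0],
  [0,0.013,0,0],
  [0,0.007,0,0],
  [0,0.003,0,0],
  [0,0,0,0],
  [0,0,0,0],
])

```text
time: 4.65
tool_pos: [0.439, -0.3209, 0.025]
tcp_rot: [-1.438, -0.751, 0.751]
wrist_force: [-0.7, -0.7, -0.2]
width: 0.994
```

Request:
arm_command([
  [0,0,0,0],
  [0,0,0,0],
  [0,0,0,0],
  [0,0,0,0],
  [0,0,0,0],
  [0,0,0,0],
  [0,0,0,0],
], fingers=0, newtons=70)

```text
time: 5.52
tool_pos: [0.4387, -0.3206, 0.0245]
tcp_rot: [-1.438, -0.751, 0.751]
wrist_force: [1.4, 0.6, 1.8]
width: 0.277
```

```bash
python3 go.py .4395 -.322 .026 55.2
```

```text
t 5.53 pos [ 0.4387 -0.3206  0.0245] yaw 55.18 ydown [ 4.e-04 -3.e-04 -1.e+00] q1 -0.68 q6 -1.64 F [1.4 0.6 1.8] w 0.277
shift tool [-0.0007 -0.0015 -0.0014]
turn about y (rad) -0.0004 dyaw 0.024475924936155025
```

Gripped (opening 23.7 mm). Lift and go to the plate's +y end.

Request:
arm_command([
  [0,-0.01,0,0],
  [0,-0.03,0,0],
  [0,-0.04,0,0],
  [0,-0.04,0,0],
  [0,-0.02,0,0],
  [0,0,0,0],
  [0,0,0,0],
])

```text
time: 6.4
tool_pos: [0.4375, -0.3198, 0.163]
tcp_rot: [-1.435, -0.75, 0.751]
wrist_force: [-0.2, 0.8, -2.4]
width: 0.274
```

Request:
arm_command([
  [0,0,0,-0.11],
  [0,0,0,-0.11],
  [0,0,0,-0.11],
  [0,0,0,-0.11],
  [0,0,0,0],
  [0,0,0,0],
])

```text
time: 7.15
tool_pos: [0.4379, -0.32, 0.1631]
tcp_rot: [-1.282, -1.083, 1.083]
wrist_force: [-0.5, 0.4, -1.5]
width: 0.273
```

```bash
python3 go.py .5437 .0605 .165 80.5
```

```text
t 7.15 pos [ 0.4379 -0.32    0.1631] yaw 80.28 ydown [-0.0017  0.0014 -1.    ] q1 -0.68 q6 -2.08 F [-0.5  0.4 -1.5] w 0.273
shift tool [ 0.3929 -0.0016 -0.0401]
turn about y (rad) -0.0038 dyaw 0.21808357659348587
```

Request:
arm_command([
  [0.02,0,-0.002,0],
  [0.045,0,-0.0046,0],
  [0.045,0,-0.0046,0],
  [0.045,0,-0.0046,0],
  [0.045,0,-0.0046,0],
  [0.045,0,-0.0046,0],
  [0.045,0,-0.0046,0],
  [0.045,0,-0.0046,0],
  [0.035,0,-0.0036,0],
  [0.018,0,-0.002,0],
  [0.005,0,0,-0.003],
  [0,0,0,0],
  [0,0,0,0],
  [0,0,0,0],
])

```text
time: 8.9
tool_pos: [0.5432, 0.0594, 0.1643]
tcp_rot: [-1.283, -1.086, 1.086]
wrist_force: [0.7, -0.0, -1.9]
width: 0.272
```

```bash
python3 go.py .5437 .0605 .0665 80.5;  python3 - <<'E'
from h import *
s=sensors.read_state()
d=read_camera("top");cv2.imwrite("pics/t3.png",cv2.resize(d["color"][150:270,180:340,::-1],None,fx=5,fy=5))
d=read_camera("side");cv2.imwrite("pics/s3.png",cv2.resize(d["color"][130:270,190:350,::-1],None,fx=4,fy=4))
d=read_camera("wrist");cv2.imwrite("pics/w3.png",d["color"][:,:,::-1])
E
```

```text
t 8.90 pos [0.5432 0.0594 0.1643] yaw 80.48 ydown [-1.e-04 -2.e-04 -1.e+00] q1 0.06 q6 -1.34 F [ 0.7 -0.  -1.9] w 0.272
shift tool [ 0.0012  0.0978 -0.0003]
turn about y (rad) -0.0004 dyaw 0.024294745765629955
```

View pics/w3.png

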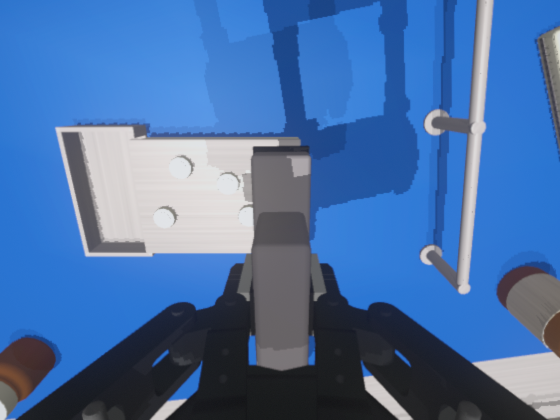

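View pics/s3.png

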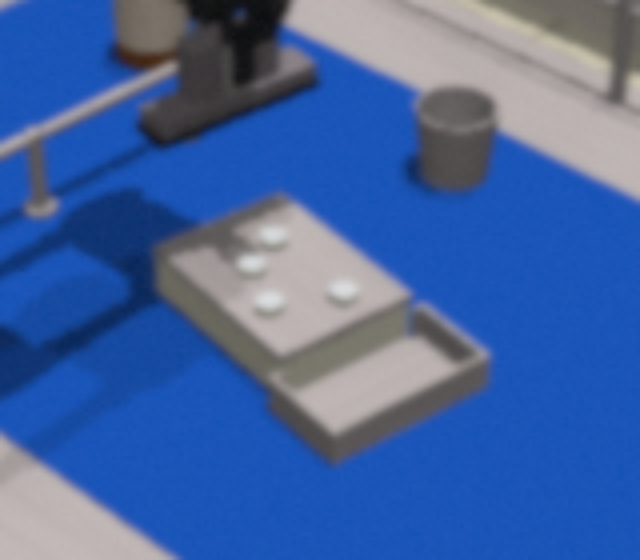

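The wrist view shows the caps on the plate at about (180,167), (228,183), (163,217) and (248,215, partly hidden), with the plate edges running from (135,138) to (300,138). I'll check the caps and edges in plate coordinates.

Run:
```python
from h import *
s=sensors.read_state();d=read_camera("wrist")
a=np.radians(-9.5);R=np.array([[np.cos(a),-np.sin(a)],[np.sin(a),np.cos(a)]]);c=np.array([.5337,.0003])
X=cast(d,[[180,167],[228,183],[163,217],[245,216]],.047,s); print(np.round((X[:,:2]-c)@R,4))
X=cast(d,[[133,138],[299,138],[152,253]],.04,s); print(np.round((X[:,:2]-c)@R,4))
X=cast(d,[[58,128],[87,256],[152,255]],.028,s); print(np.round((X[:,:2]-c)@R,4))
# top caps
t=read_camera("top")
X=np.array([[.5511,.025],[.5405,-.0521],[.4979,-.0247],[.5181,.013]]);print(np.round((X-c)@R,4))
print((s["tool_pos"][:2]-c)@R)
```

```text
[[-0.0314 -0.0292]
 [-0.017   0.0122]
 [ 0.0155 -0.05  ]
 [ 0.0144  0.0261]]
[[-0.0557 -0.07  ]
 [-0.0557  0.0751]
 [ 0.0565 -0.0688]]
[[-0.0635 -0.143 ]
 [ 0.0666 -0.1435]
 [ 0.0651 -0.0749]]
[[ 0.0131  0.0272]
 [ 0.0154 -0.0506]
 [-0.0312 -0.0306]
 [-0.0175  0.01  ]]
[-0.00030225  0.06023383]
```

Both views agree within 2 mm. There is 8 mm clearance to the nearest cap, so descend.

Request:
arm_command([
  [0,0.025,0,0],
  [0,0.03,0,0],
  [0,0.022,0,0],
  [0,0.011,0,0],
  [0,0.006,0,0],
  [0,0.003,0,0],
  [0,0,0,0],
  [0,0,0,0],
  [0,0,0,0],
])

```text
time: 10.28
tool_pos: [0.5438, 0.0604, 0.0678]
tcp_rot: [-1.283, -1.088, 1.086]
wrist_force: [-0.1, -1.3, -1.6]
width: 0.273
```

```bash
python3 go.py .5437 .0605 .0655 80.5
```

```text
t 10.28 pos [0.5438 0.0604 0.0678] yaw 80.56 ydown [ 9.e-04  1.e-04 -1.e+00] q1 0.07 q6 -1.34 F [-0.1 -1.3 -1.6] w 0.273
shift tool [0.0001 0.0023 0.0001]
turn about y (rad) 0.001 dyaw -0.059020115133264994
```

Request:
arm_command([
  [0,0.0015,0,0],
  [0,0,0,0],
  [0,0,0,0],
  [0,0.001,0,0],
  [0,0,0,0],
  [0,0,0,0],
])

```text
time: 11.02
tool_pos: [0.5434, 0.0603, 0.0647]
tcp_rot: [-1.283, -1.087, 1.087]
wrist_force: [-0.8, -0.2, -2.0]
width: 0.269
```

```bash
python3 go.py .5437 .0605 .0655 80.5;  python3 - <<'E'
from h import *
d=read_camera("side");cv2.imwrite("pics/s4.png",cv2.resize(d["color"][130:270,190:350,::-1],None,fx=4,fy=4,interpolation=cv2.INTER_CUBIC))
E
```

```text
t 11.03 pos [0.5434 0.0603 0.0647] yaw 80.56 ydown [-1.e-04 -0.e+00 -1.e+00] q1 0.07 q6 -1.34 F [-0.8 -0.2 -2. ] w 0.269
shift tool [ 0.0002 -0.0008 -0.0003]
turn about y (rad) 0.001 dyaw -0.05995834991300342
```

View pics/s4.png

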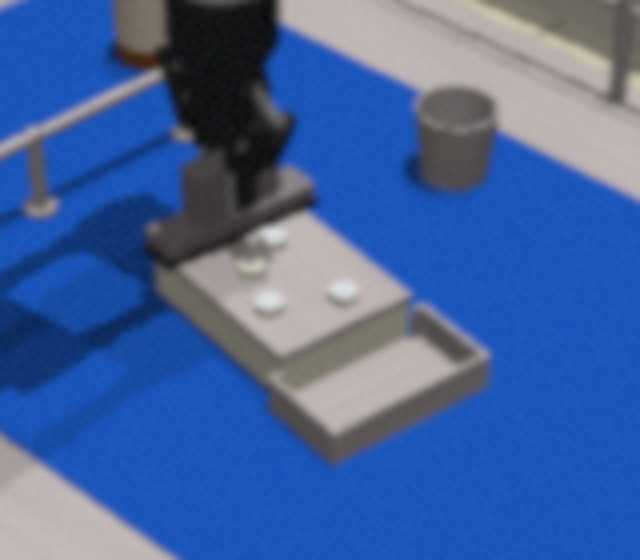

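The scraper sits at the plate's +y end behind all four caps, just above the top. Sweep slowly.

Request:
arm_command([
  [-0.004,0,0,0],
  [-0.007,0,0,0],
  [-0.008,0,0,0],
  [-0.008,0,0,0],
  [-0.008,0,0,0],
  [-0.008,0,0,0],
  [-0.008,0,0,0],
  [-0.008,0,0,0],
  [-0.008,0,0,0],
  [-0.008,0,0,0],
])

```text
time: 12.32
tool_pos: [0.531, -0.0142, 0.0648]
tcp_rot: [-1.283, -1.087, 1.087]
wrist_force: [-0.4, 0.1, -1.8]
width: 0.272
```

```bash
python3 go.py .5437 .0605 .0655 80.5;  python3 - <<'E'
from h import *
d=read_camera("side");cv2.imwrite("pics/s5.png",cv2.resize(d["color"][130:270,190:350,::-1],None,fx=4,fy=4,interpolation=cv2.INTER_CUBIC))
E
```

```text
t 12.32 pos [ 0.531  -0.0142  0.0648] yaw 80.56 ydown [ 1.e-04  0.e+00 -1.e+00] q1 -0.07 q6 -1.48 F [-0.4  0.1 -1.8] w 0.272
shift tool [ 0.0757 -0.0007 -0.0003]
turn about y (rad) 0.001 dyaw -0.05917753732065023
```

View pics/s5.png

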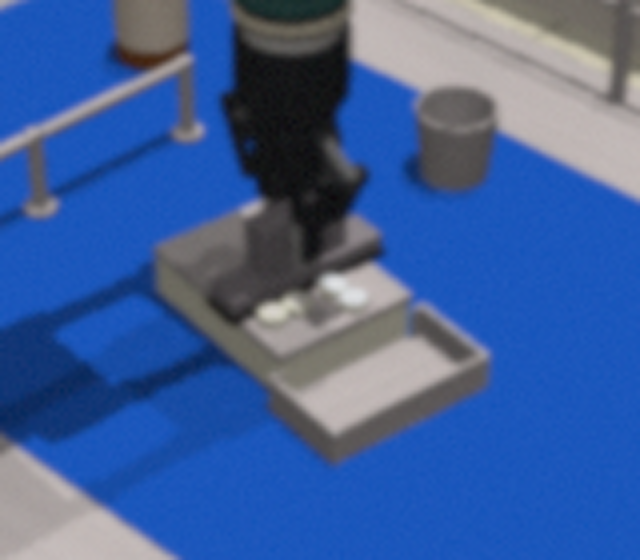

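In front of the scraper I count caps at (272,312), (293,302), (332,285) and (352,297). There is a bright patch at (255,208) behind it, which I'll check afterwards. Continue.

Request:
arm_command([
  [-0.006,0,0,0],
  [-0.007,0,0,0],
  [-0.007,0,0,0],
  [-0.007,0,0,0],
  [-0.007,0,0,0],
  [-0.007,0,0,0],
  [-0.007,0,0,0],
  [-0.007,0,0,0],
  [-0.007,0,0,0],
  [-0.005,0,0,0],
  [0,0,0,0],
  [0,0,0,0],
])

```text
time: 13.88
tool_pos: [0.5201, -0.0797, 0.0648]
tcp_rot: [-1.283, -1.087, 1.087]
wrist_force: [0.3, 0.4, -2.1]
width: 0.279
```

```bash
python3 go.py .5437 .0605 .0655 80.5;  python3 - <<'E'
from h import *
d=read_camera("side");cv2.imwrite("pics/s6.png",cv2.resize(d["color"][130:270,190:350,::-1],None,fx=4,fy=4,interpolation=cv2.INTER_CUBIC))
E
```

```text
t 13.88 pos [ 0.5201 -0.0797  0.0648] yaw 80.55 ydown [-0.e+00  1.e-04 -1.e+00] q1 -0.20 q6 -1.61 F [ 0.3  0.4 -2.1] w 0.279
shift tool [ 0.1421 -0.0007 -0.0003]
turn about y (rad) 0.0009 dyaw -0.05304895149662059
```

View pics/s6.png

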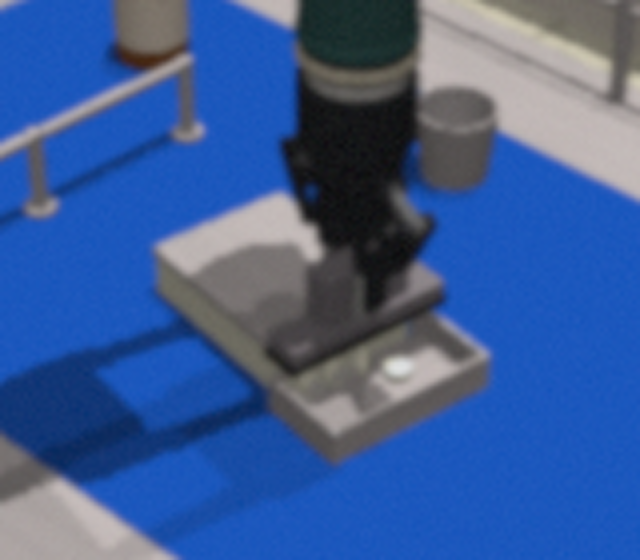

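Request:
arm_command([
  [0,-0.01,0,0],
  [0,-0.025,0,0],
  [0,-0.02,0,0],
  [-0.03,-0.01,0,0],
  [-0.04,0,0,0],
  [-0.04,0,0,0],
  [-0.04,0,0,0],
  [-0.03,0,0,0],
  [-0.015,0,0,0],
  [0,0,0,0],
  [0,0,0,0],
  [0,0,0,0],
])

```text
time: 15.42
tool_pos: [0.4882, -0.2709, 0.1297]
tcp_rot: [-1.282, -1.088, 1.088]
wrist_force: [-0.2, -0.3, -2.3]
width: 0.273
```

```bash
python3 go.py .47 -.275 .0245;  python3 - <<'E'
from h import *
d=read_camera("side");cv2.imwrite("pics/s7.png",cv2.resize(d["color"][150:270,200:350,::-1],None,fx=5,fy=5,interpolation=cv2.INTER_CUBIC))
d=read_camera("top");cv2.imwrite("pics/t7.png",cv2.resize(d["color"][160:340,215:465,::-1],None,fx=3.2,fy=3.2,interpolation=cv2.INTER_CUBIC))
E
```

```text
t 15.43 pos [ 0.4882 -0.2709  0.1297] yaw 80.63 ydown [-3.e-04  5.e-04 -1.e+00] q1 -0.55 q6 -1.96 F [-0.2 -0.3 -2.3] w 0.273
shift tool [-0.007   0.1052  0.0173]
```

View pics/s7.png

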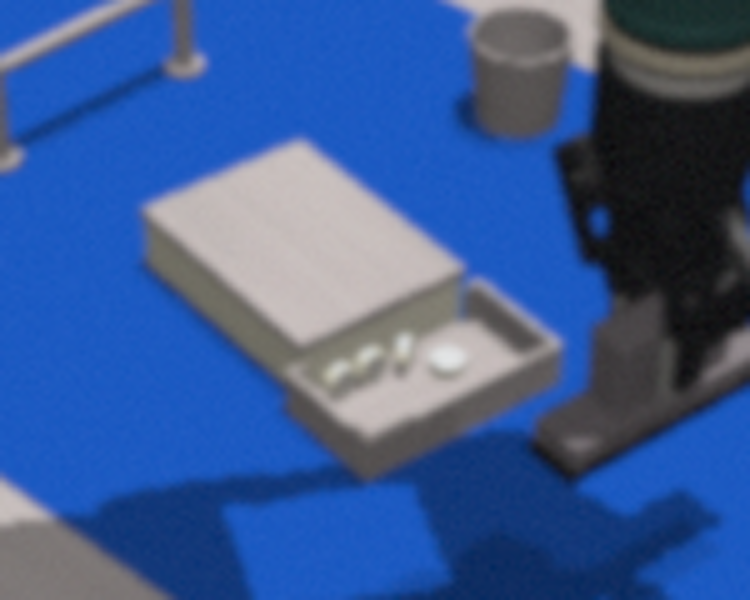

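View pics/t7.png

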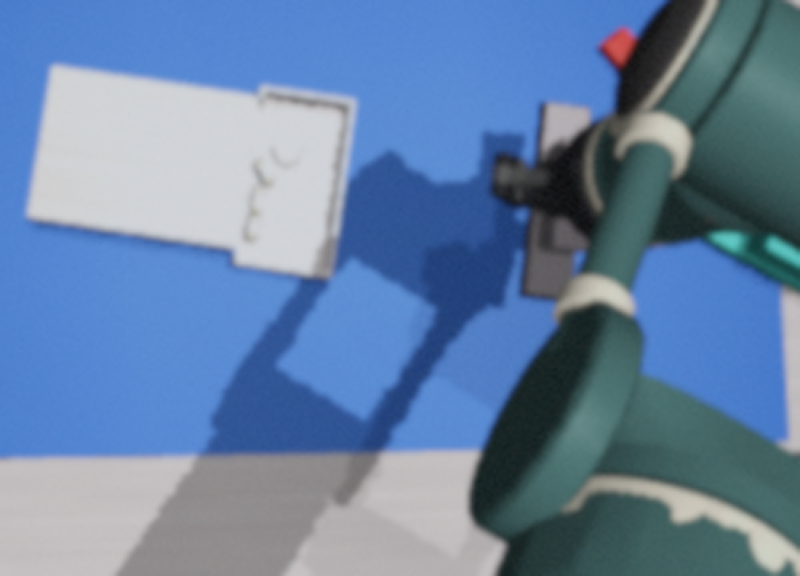

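All four caps lie in the trough at about (337,375), (368,357), (403,355) and (447,360) in the side crop, and the plate is clear. The scraper hangs over open table, so set it down here.

Request:
arm_command([
  [0,0.025,0,0],
  [0,0.03,0,0],
  [0,0.025,0,0],
  [0,0.014,0,0],
  [0,0.006,0,0],
  [0,0.003,0,0],
  [0,0.001,0,0],
  [0,0,0,0],
  [0,0,0,0],
  [0,0.001,0,0],
  [0,0,0,0],
])

```text
time: 16.9
tool_pos: [0.4881, -0.2721, 0.0248]
tcp_rot: [-1.283, -1.087, 1.087]
wrist_force: [0.1, -0.0, -2.0]
width: 0.271
```

```bash
python3 go.py .488 -.271 .0245
```

```text
t 16.90 pos [ 0.4881 -0.2721  0.0248] yaw 80.55 ydown [-0.  0. -1.] q1 -0.55 q6 -1.96 F [ 0.1 -0.  -2. ] w 0.271
shift tool [0.0011 0.0003 0.0002]
```

Request:
arm_command([
  [0,0.0005,0,0],
  [0,0.0005,0,0],
  [0,0,0,0],
  [0,0,0,0],
])

```text
time: 17.4
tool_pos: [0.4881, -0.2721, 0.0245]
tcp_rot: [-1.283, -1.087, 1.087]
wrist_force: [-3.6, 1.8, 5.5]
width: 0.274
```

Request:
arm_command([
  [0,0,0,0],
  [0,0,0,0],
  [0,0,0,0],
  [0,0,0,0],
  [0,0,0,0],
  [0,0,0,0],
], fingers=0.0854)

```text
time: 18.15
tool_pos: [0.4881, -0.2721, 0.0238]
tcp_rot: [-1.283, -1.087, 1.087]
wrist_force: [1.0, -0.6, -1.2]
width: 1.003
```

Released with the scraper standing. Rise straight up.

Request:
arm_command([
  [0,-0.02,0,0],
  [0,-0.04,0,0],
  [0,-0.05,0,0],
  [0,-0.05,0,0],
  [0,-0.04,0,0],
  [0,0,0,0],
  [0,0,0,0],
  [0,0,0,0],
])

```text
time: 19.15
tool_pos: [0.4869, -0.2714, 0.2216]
tcp_rot: [-1.279, -1.085, 1.087]
wrist_force: [-0.1, -1.0, -0.1]
width: 0.999
```

```bash
python3 go.py .4938 .3531 .23 107.1;  python3 - <<'E'
from h import *
d=read_camera("side");cv2.imwrite("pics/s8.png",d["color"][:,:,::-1])
E
```

```text
t 19.15 pos [ 0.4869 -0.2714  0.2216] yaw 80.56 ydown [-0.0032  0.002  -1.    ] q1 -0.55 q6 -1.96 F [-0.1 -1.  -0.1] w 0.999
shift tool [ 0.6172 -0.0072  0.0957]
turn about y (rad) -0.4633 dyaw 26.54393793692722
```

View pics/s8.png

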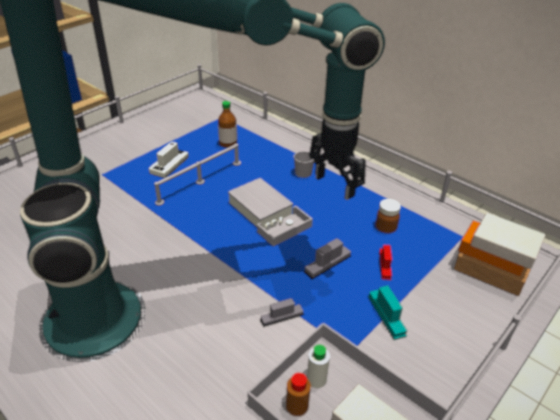

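The scraper stands upright on the table at (328,258), clear of the trough. Now to the lamp.

Request:
arm_command([
  [0.02,0,0.003,0],
  [0.04,0,0.006,0],
  [0.0485,0,0.0077,0],
  [0.0485,0,0.0077,0],
  [0.0485,0,0.0077,0],
  [0.0485,0,0.0077,0],
  [0.0485,0,0.0077,0],
  [0.0485,0,0.0077,0],
  [0.0485,0,0.0077,0],
  [0.0485,0,0.0077,0],
  [0.0485,0,0.0077,0],
  [0.0485,0,0.0077,0],
  [0.04,0,0.006,0],
  [0.02,0,0.003,0],
  [0.01,0,0.001,-0.116],
  [0,0,0,-0.116],
  [0,0,0,-0.116],
  [0,0,0,-0.115],
  [0,0,0,0],
  [0,0,0,0],
])

```text
time: 21.7
tool_pos: [0.494, 0.35, 0.2236]
tcp_rot: [-1.054, -1.423, 1.424]
wrist_force: [0.1, 0.3, 0.8]
width: 0.997
```

```bash
python3 - <<'E'
from h import *
read_camera("top");s=sensors.read_state();d=read_camera("wrist");cv2.imwrite("pics/w9.png",d["color"][:,:,::-1]);np.savez("w9",p=s["tool_pos"],r=s["tcp_rot"])
E
python3 go.py .4938 .3531 .12 107.1
```

```text
t 21.80 pos [0.4942 0.3501 0.2237] yaw 107.01 ydown [-2.e-04 -2.e-04 -1.e+00] q1 0.58 q6 -1.29 F [-0.5  0.6  0.6] w 0.998
shift tool [ 0.0029  0.1037 -0.0005]
turn about y (rad) -0.0016 dyaw 0.09377893389726921
```

View pics/w9.png

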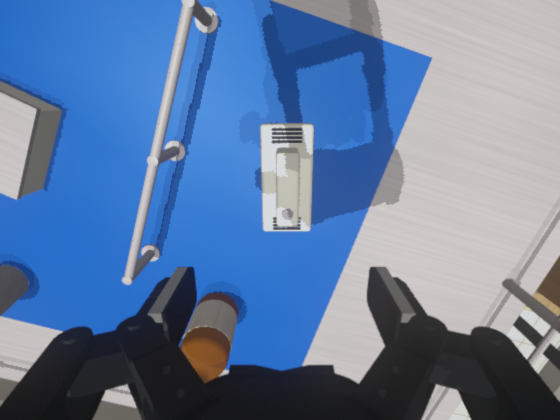

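The lamp head corners are at about (261,124), (313,124), (312,231) and (263,231), with the rail to its left along u≈130–190.

```bash
python3 - <<'E'
from h import *
z=np.load("w9.npz");s={"tool_pos":z["p"],"tcp_rot":z["r"]};d=read_camera("wrist")
X=cast(d,[[261,124],[313,124],[312,231],[263,231]],.022,s);e=np.roll(X,-1,0)-X
print(X,X.mean(0),np.linalg.norm(e,axis=1),np.degrees(np.arctan2(e[:,1],e[:,0])))
E
python3 go.py .4935 .353 .028 107.1
```

```text
[[0.44098254 0.31015962 0.022     ]
 [0.42411813 0.36519733 0.022     ]
 [0.54632543 0.4058787  0.022     ]
 [0.56417521 0.34758817 0.022     ]] [0.49390033 0.35720595 0.022     ] [0.05756351 0.12880062 0.06096228 0.12875298] [ 107.03588266   18.41199292  -72.97431697 -163.10009977]
t 21.85 pos [0.4942 0.3502 0.2237] yaw 107.02 ydown [-1.e-04 -1.e-04 -1.e+00] q1 0.58 q6 -1.29 F [ 0.4 -0.3 -0.1] w 1.003
shift tool [ 0.0029  0.1957 -0.0002]
turn about y (rad) -0.0013 dyaw 0.07681073707006192
```

Request:
arm_command([
  [0.005,0.03,-0.001,-0.001],
  [0,0.045,0,0],
  [0,0.02,0,0],
  [0,0.005,0,0],
  [0,0,0,0],
  [0,0,0,0],
  [0,0,0,0],
])

```text
time: 22.72
tool_pos: [0.4947, 0.356, 0.1254]
tcp_rot: [-1.054, -1.428, 1.424]
wrist_force: [0.4, 0.0, -0.2]
width: 1.003
```

```bash
python3 - <<'E'
from h import *
s=sensors.read_state();d=read_camera("wrist");cv2.imwrite("pics/w10.png",cv2.resize(d["color"][50:280,180:400,::-1],None,fx=2.5,fy=2.5));np.savez("w10",p=s["tool_pos"],r=s["tcp_rot"])
E
python3 go.py .4938 .355 .028 107.1
```

```text
t 22.77 pos [0.4944 0.3558 0.125 ] yaw 107.14 ydown [ 0.0017  0.0011 -1.    ] q1 0.58 q6 -1.29 F [-0.1  0.3 -0.2] w 0.998
shift tool [-0.0007  0.097   0.0011]
turn about y (rad) 0.0007 dyaw -0.041570619330883574
```

View pics/w10.png

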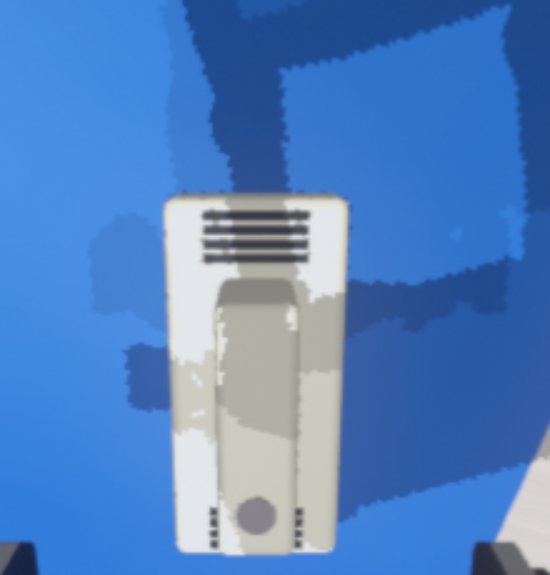

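The lamp is centred in the crop: head corners at (164,196), (349,196), (338,553) and (177,553), grip upright in the middle.

```bash
python3 - <<'E'
from h import *
z=np.load("w10.npz");s={"tool_pos":z["p"],"tcp_rot":z["r"]};d=read_camera("wrist")
p=(np.array([[164,196],[349,196],[338,553],[177,553.]])+.5)/2.5-.5+[180,50]
X=cast(d,p,.022,s);e=np.roll(X,-1,0)-X
print(X,X.mean(0),np.linalg.norm(e,axis=1),np.degrees(np.arctan2(e[:,1],e[:,0])))
M=Rn.from_rotvec(s["tcp_rot"]).as_matrix();print(M.T@(X.mean(0)-s["tool_pos"]))
E
python3 go.py .4938 .355 .028 107.1
```

```text
[[0.44074646 0.30923557 0.022     ]
 [0.42336496 0.36546449 0.022     ]
 [0.54694988 0.40494284 0.022     ]
 [0.56470966 0.34738137 0.022     ]] [0.49394274 0.35675607 0.022     ] [0.05885412 0.12973732 0.06023896 0.12969957] [ 107.1774372    17.71572082  -72.85312862 -162.89588936]
[0.0008912  0.10336587 0.0007117 ]
t 22.82 pos [0.4943 0.3557 0.1248] yaw 107.15 ydown [ 1.4e-03  9.0e-04 -1.0e+00] q1 0.58 q6 -1.29 F [0.7 0.  0.2] w 1.001
shift tool [-0.0006  0.0968  0.0008]
turn about y (rad) 0.0008 dyaw -0.045137170531546644
```

Request:
arm_command([
  [0,0.03,0.001,0],
  [0,0.03,0,0],
  [0,0.02,0,0],
  [0,0.01,0,0],
  [0,0.005,0,0],
  [0,0.002,0,0],
  [0,0,0,0],
  [0,0,0,0],
  [0,0,0,0],
])

```text
time: 23.95
tool_pos: [0.4931, 0.3553, 0.0273]
tcp_rot: [-1.053, -1.427, 1.425]
wrist_force: [-0.6, 0.2, -0.1]
width: 1.001
```

Request:
arm_command([
  [0,0,0,0],
  [0,0,0,0],
  [0,0,0,0],
  [0,0,0,0],
  [0,0,0,0],
  [0,0,0,0],
  [0,0,0,0],
], fingers=0, newtons=70)

```text
time: 24.82
tool_pos: [0.493, 0.3552, 0.0269]
tcp_rot: [-1.053, -1.427, 1.426]
wrist_force: [1.3, -0.1, 1.2]
width: 0.272
```

```bash
python3 go.py .4938 .355 .17
```

```text
t 24.82 pos [0.493  0.3552 0.0269] yaw 107.14 ydown [ 4.e-04  2.e-04 -1.e+00] q1 0.58 q6 -1.29 F [ 1.3 -0.1  1.2] w 0.272
shift tool [-0.0004 -0.1431 -0.0008]
```

Gripped (23.2 mm). Lift.

Request:
arm_command([
  [0,-0.01,0,0],
  [0,-0.03,0,0],
  [0,-0.045,0,0],
  [0,-0.045,0,0],
  [0,-0.03,0,0],
  [0,-0.01,0,0],
  [0,0,0,0],
  [0,0,0,0],
])

```text
time: 25.82
tool_pos: [0.4916, 0.3543, 0.1944]
tcp_rot: [-1.051, -1.423, 1.429]
wrist_force: [-0.5, 0.3, -2.5]
width: 0.276
```

```bash
python3 go.py .5337 .0003 .197 -9.5
```

```text
t 25.82 pos [0.4916 0.3543 0.1944] yaw 107.14 ydown [-0.0032 -0.0021 -1.    ] q1 0.58 q6 -1.29 F [-0.5  0.3 -2.5] w 0.276
shift tool [-0.3507 -0.0019  0.0641]
turn about y (rad) -1.1058 dyaw 63.35523114780753
```

Request:
arm_command([
  [-0.02,0,0.0036,0],
  [-0.04,0,0.0073,0],
  [-0.045,0,0.0082,0],
  [-0.045,0,0.0082,0],
  [-0.045,0,0.0082,0],
  [-0.045,0,0.0082,0],
  [-0.045,0,0.0082,0],
  [-0.035,0,0.0064,0],
  [-0.02,0,0.0036,0],
  [-0.0107,0,0.0022,0],
  [0,0,0,0],
  [0,0,0,0],
])

```text
time: 27.32
tool_pos: [0.5346, 0.0016, 0.1965]
tcp_rot: [-1.052, -1.426, 1.426]
wrist_force: [0.8, 0.2, -2.1]
width: 0.276
```

Request:
arm_command([
  [0,0,0,0.136],
  [0,0,0,0.17],
  [0,0,0,0.17],
  [0,0,0,0.17],
  [0,0,0,0.17],
  [0,0,0,0.17],
  [0,0,0,0.17],
  [0,0,0,0.17],
  [0,0,0,0.17],
  [0,0,0,0.17],
  [0,0,0,0.17],
  [0,0,0,0.13],
  [0,0,0,0.07],
  [0,0,0,0],
  [0,0,0,0],
  [0,0,0,0],
])

```text
time: 29.32
tool_pos: [0.5349, 0.0014, 0.1968]
tcp_rot: [-1.567, 0.129, -0.13]
wrist_force: [0.1, 0.9, -2.5]
width: 0.271
```

```bash
python3 go.py .5337 .0003 .0869 -9.5
```

```text
t 29.32 pos [0.5349 0.0014 0.1968] yaw -9.45 ydown [ 0.e+00  1.e-04 -1.e+00] q1 -0.04 q6 0.12 F [ 0.1  0.9 -2.5] w 0.271
shift tool [-0.001   0.1099 -0.0012]
turn about y (rad) 0.0009 dyaw -0.05028081597572509
```

Request:
arm_command([
  [-0.001,0.025,-0.001,0],
  [0,0.03,0,0],
  [0,0.025,0,0],
  [0,0.015,0,0],
  [0,0.008,0,0],
  [0,0.004,0,0],
  [0,0.002,0,0],
  [0,0.001,0,0],
  [0,0,0,0],
  [0,0,0,0],
  [0,0,0,0],
])

```text
time: 30.7
tool_pos: [0.5339, 0.0003, 0.087]
tcp_rot: [-1.567, 0.13, -0.131]
wrist_force: [-0.2, 0.4, -1.7]
width: 0.273
```

```bash
python3 go.py .5337 .0003 .0869 -9.5
python3 - <<'E'
from h import *
d=read_camera("side");cv2.imwrite("pics/s11.png",d["color"][:,:,::-1])
cv2.imwrite("pics/s11c.png",cv2.resize(d["color"][150:260,200:340,::-1],None,fx=5.4,fy=5.4,interpolation=cv2.INTER_CUBIC))
d=read_camera("top");cv2.imwrite("pics/t11.png",cv2.resize(d["color"][150:270,190:350,::-1],None,fx=5,fy=5,interpolation=cv2.INTER_CUBIC))
E
```

```text
t 30.70 pos [5.339e-01 3.000e-04 8.700e-02] yaw -9.51 ydown [ 3.e-04 -0.e+00 -1.e+00] q1 -0.05 q6 0.12 F [-0.2  0.4 -1.7] w 0.273
shift tool [-0.0002  0.0001  0.    ]
turn about y (rad) -0.0002 dyaw 0.012021723839509946
```

View pics/s11.png

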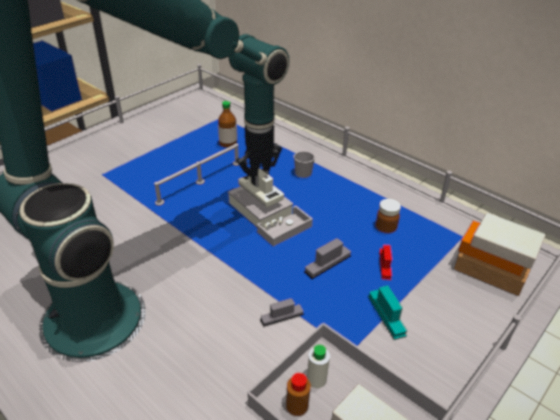

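View pics/s11c.png

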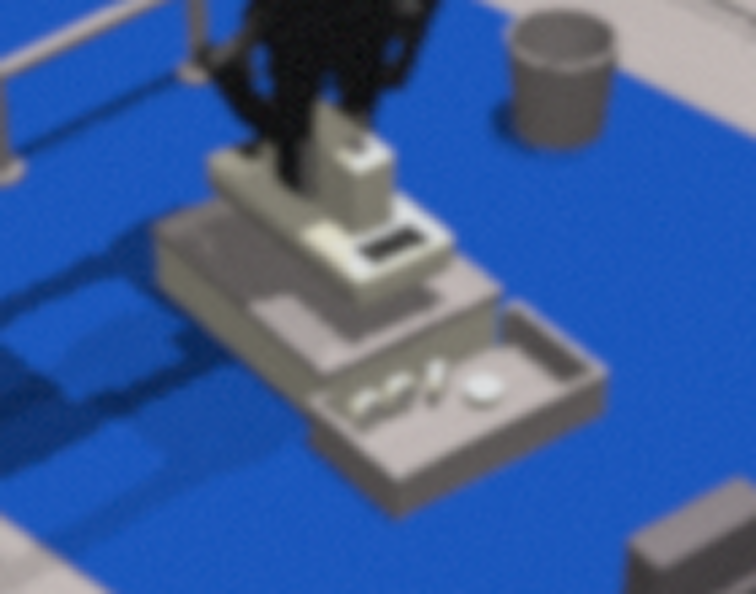

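View pics/t11.png

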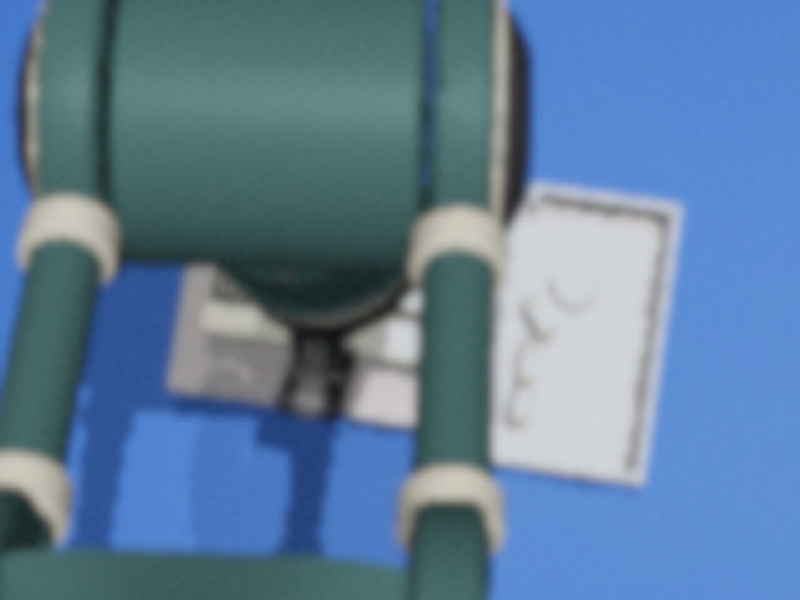

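The side crop shows the lamp hovering above the plate with its shadow offset below, its bottom near corner at about (360,303), its right corner at (455,240) and its far left corner at (210,155). All four caps are in the trough. I'll compare with the predicted corners.

Run:
```python
from h import *
d=read_camera("side");a=np.radians(-9.5)
ex=np.array([np.cos(a),np.sin(a)]);ey=np.array([-ex[1],ex[0]]);c=np.array([.5338,.0003])
for n,x,y,z in [("near bot",-.03,-.065,.06),("near top",-.03,-.065,.082),("right top",.03,-.065,.082),("farleft top",-.03,.065,.082),("plate near",-.055,-.075,.04),("plate left",-.055,.075,.04),("plate right",.055,-.075,.04)]:
    p=proj(d,[*(c+x*ex+y*ey),z])[0]; print(n,np.round((p-[200,150]+.5)*5.4-.5))
s=sensors.read_state();print(s["time"],np.abs(s["joint_vel"]).max(),s["wrist_force"],s["tool_pos"])
```

```text
near bot [352. 317.]
near top [351. 281.]
right top [450. 236.]
farleft top [198. 155.]
plate near [322. 379.]
plate left [149. 230.]
plate right [500. 295.]
30.85 0.002071553621949474 [-0.144751    0.41751067 -3.10370113] [5.33783019e-01 2.63414558e-04 8.68093548e-02]
```

The plate corners match. The lamp corners look a few crop pixels toward the trough, so I'll zoom with the predicted outline overlaid.

Run:
```python
from h import *
d=read_camera("side");a=np.radians(-9.5)
ex=np.array([np.cos(a),np.sin(a)]);ey=np.array([-ex[1],ex[0]]);c=np.array([.5338,.0003])
S=9;ox,oy=225,165
im=cv2.resize(d["color"][oy:oy+65,ox:ox+85,::-1],None,fx=S,fy=S,interpolation=cv2.INTER_CUBIC)
def P(x,y,z): return tuple(int(v) for v in np.round((proj(d,[*(c+x*ex+y*ey),z])[0]-[ox,oy]+.5)*S-.5))
for z,col in((.06,(0,0,255)),(.082,(0,255,0))):
    q=[P(*v,z) for v in((-.03,-.065),(.03,-.065),(.03,.065),(-.03,.065))]
    cv2.polylines(im,[np.array(q)],True,col,1)
q=[P(*v,.04) for v in((-.055,-.075),(.055,-.075),(.055,.075),(-.055,.075))]
cv2.polylines(im,[np.array(q)],True,(255,255,0),1)
q=[P(*v,.124) for v in((-.012,-.04),(.012,-.04),(.012,.04),(-.012,.04))]
cv2.polylines(im,[np.array(q)],True,(255,0,255),1)
cv2.imwrite("pics/ov.png",im)
```

```text
(no output)
```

View pics/ov.png

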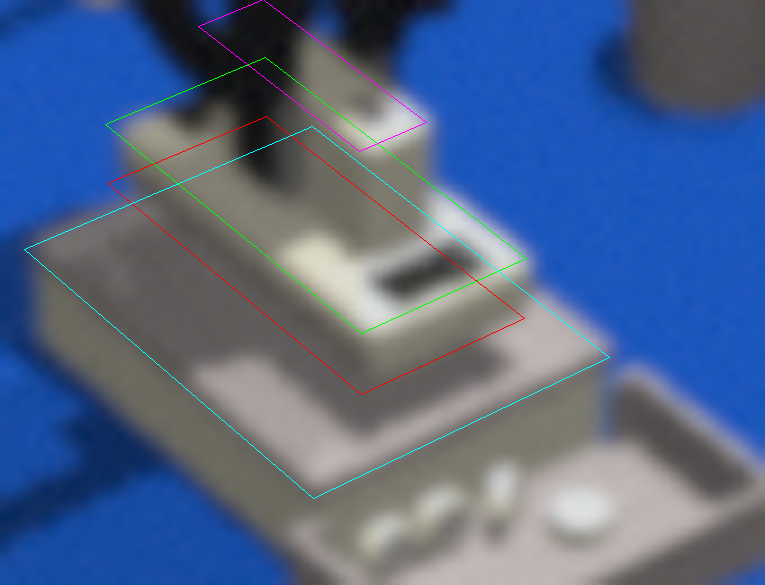

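Run:
```python
from h import *
im=cv2.imread("pics/side0.png");d=read_camera("side")
S=12;ox,oy=140,135;im=cv2.resize(im[oy:oy+48,ox:ox+60],None,fx=S,fy=S,interpolation=cv2.INTER_CUBIC)
a=np.radians(17.1);ex=np.array([np.cos(a),np.sin(a)]);ey=np.array([-ex[1],ex[0]]);c=np.array([.4935,.3555])
for z,col in((0,(0,0,255)),(.022,(0,255,0))):
    q=[np.round((proj(d,[*(c+x*ex+y*ey),z])[0]-[ox,oy]+.5)*S-.5).astype(int) for x,y in((-.065,-.03),(.065,-.03),(.065,.03),(-.065,.03))]
    cv2.polylines(im,[np.array(q)],True,col,1)
cv2.imwrite("pics/ov0.png",im)
s=sensors.read_state();print(s["time"],s["tool_pos"])
```

```text
30.95 [5.33779789e-01 2.77873398e-04 8.67910865e-02]
```

View pics/ov0.png

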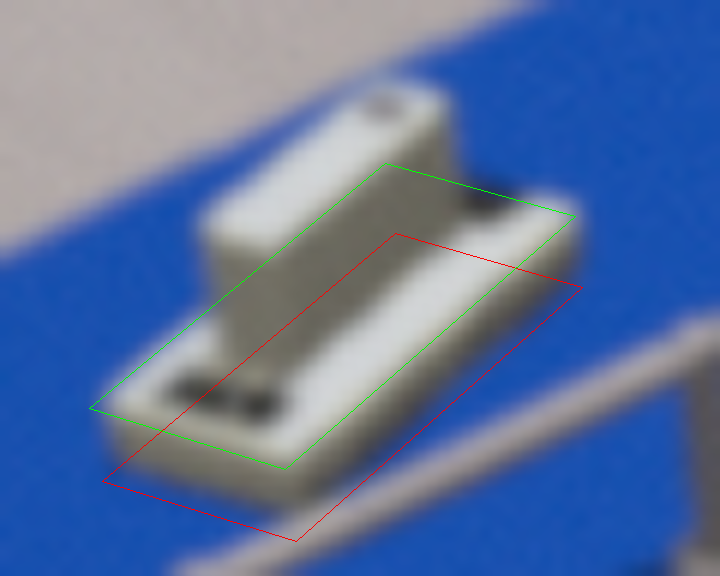

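The same 1-px overlay bias and thin visible side face already appear in the start picture, with the lamp lying on the table. So the side-view offset is mostly calibration, and the hover height from the kinematics holds. Both views leave the lamp about 1 mm toward the trough, so I'll nudge it and settle.

Request:
arm_command([
  [0,0,0.001,0],
  [0,0,0,0],
  [0,0,0,0],
  [0,0,0,0],
  [0,0,0,0],
  [0,0,0,0],
])

```text
time: 31.7
tool_pos: [0.534, 0.0012, 0.0868]
tcp_rot: [-1.567, 0.13, -0.13]
wrist_force: [-0.1, 0.3, -2.4]
width: 0.268
```

```bash
python3 go.py .5337 .0003 .0869 -9.5; python3 -c "
from workcell import job
print(job.finish_job())"
```

```text
t 31.70 pos [0.534  0.0012 0.0868] yaw -9.51 ydown [ 0.e+00 -1.e-04 -1.e+00] q1 -0.04 q6 0.12 F [-0.1  0.3 -2.4] w 0.268
shift tool [-0.0001 -0.0001 -0.0009]
turn about y (rad) -0.0002 dyaw 0.01068808234056462
the job is handed in; nothing more can be done
None
```

I handed the job in at 31.7 s, with the lamp held over the plate.

**Caps:** I swept all four into the trough with the scraper in one slow stroke. The side and top pictures showed the plate clear and four caps in the trough.

**Scraper:** It stands on open table at about (0.488, -0.272), released, and about 0.1 m clear of the trough.

**Lamp:** It went over the rail with its underside about 17 cm up. It is level and still, with its long side along the plate's. From the joint readings its underside is about 20 mm above the plate.

**Forces and bystanders:** The largest wrist force I read was about 7 N, when the scraper touched the table. The bottle, jar, cup and rail look unmoved in the side picture.

**Disagreements:**
- **Centring:** The side view put the lamp about 2 mm towards the trough relative to the plate. The wrist and top views put it about 1 mm or less that way. I moved it 1 mm back, so it should be centred to about 2 mm; I took no picture after that.
- **Lamp height:** The lamp head's side face looks thinner than the stated 22 mm in the side view. It looked the same lying on the table at the start, so I relied on the joint readings for height.

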